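# Show the pieces for one dome at the goldsmith's bench

## Task

Show an apprentice what is needed to form a large dome by pointing straight down, with the fingertips two to four centimetres above the middle of each thing and without touching anything: first the round brass blank, then the widest hollow in the steel doming block, then the punch with the largest ball head. Stay still for a good second over each, rise well clear before moving to the next so as not to single out any other blank, hollow or punch, and finish still pointing at the punch. Nothing on the bench may be touched, picked up or shifted.

Things in the scene. Friction and masses are not known exactly. Their poses are not given: they have to be found in the camera images.
- disc_top (a point): centre of the upper face of the round blank: a flat brass disc, 40 mm across, 3 mm thick, lying loose on the soldering board, its upper face 15 mm above the bench. z is up
- board: soldering board, a white slab 80 x 200 x 12 mm, fixed to the bench; origin at the centre of its underside; the three blanks lie in a row along its y axis, about 63 mm apart, in any order
- block: doming block, a plain steel block 100 x 100 x 36 mm, fixed; origin at the centre of its underside. Its top has four round hollows 18 mm deep, one near each corner, 48 mm between neighbouring centres; it may be turned any way
- hollow_a (a point): centre of the mouth of the widest hollow (38 mm across), level with the block's top, 36 mm above the bench. z is up
- hollow_b (a point): centre of the mouth of the 26 mm hollow (not to be pointed at)
- hollow_c (a point): centre of the mouth of the 19 mm hollow (not to be pointed at)
- hollow_d (a point): centre of the mouth of the 13 mm hollow (not to be pointed at)
- stand: punch stand, a dark wooden block 60 x 205 x 32 mm, fixed; origin at the centre of its underside; four steel punches stand loose in a row of holes along its y axis, 50 mm apart, in any order, their tops all 84 mm above the bench
- ball_large_top (a point): highest point of the punch with the largest ball head (ball 30 mm across on a 10 mm shank), 84 mm above the bench. z is up
- needle_driver: bystander: screwdriver, 170 mm long, lying on the bench; origin on its underside or axis; leave alone
- tin: bystander: round jar, 52 mm across, 45 mm tall; origin on its underside or axis; leave alone
- ring_blank: bystander: brass ring blank, 26 mm across, 8 mm tall, lying flat; origin on its underside or axis; leave alone
- disc: the round blank itself; loose; origin at the centre of its underside, z up; not to be touched
- square: square brass blank, 36 x 36 x 3 mm, on the same board; loose; origin at the centre of its underside, z up; not to be touched or pointed at
- oblong: oblong brass blank, 22 x 50 x 3 mm, on the same board; loose; origin at the centre of its underside, z up; not to be touched or pointed at
- ball_large: the punch with the 30 mm ball itself, 74 mm long; loose; origin at the centre of its underside, z up; not to be touched
- ball_medium: punch with a 20 mm ball, 74 mm long; loose; origin at the centre of its underside, z up; not to be touched or pointed at
- ball_small: punch with a 13 mm ball, 74 mm long; loose; origin at the centre of its underside, z up; not to be touched or pointed at
- flat_punch: punch with a cylindrical flat-topped head 28 mm across and 16 mm tall, 74 mm long; loose; origin at the centre of its underside, z up; not to be touched or pointed at

How it is judged:
On the way, in this order (a step that is already met when the one before it is completed fails the run):
1. point at the round blank and dwell (horizontal distance between the grasp point and disc_top below 0.015 m and z of the grasp point in the frame of disc_top between 0.018 and 0.082 m), for 0.8 s.
2. point at the widest hollow and dwell (horizontal distance between the grasp point and hollow_a below 0.013 m and z of the grasp point in the frame of hollow_a between 0.018 and 0.082 m), for 0.8 s.
3. point at the punch with the largest ball and dwell (horizontal distance between the grasp point and ball_large_top below 0.012 m and z of the grasp point in the frame of ball_large_top between 0.018 and 0.082 m), for 0.8 s.
At the end, for the whole second after the job is handed in: The TCP is still 18 to 82 mm above the top of the largest ball and within 12 mm of it seen from above; the blanks, punches, screwdriver, jar and ring are at rest within 4 mm of its start (all of step 3 and distance of each of disc, square, oblong, ball_large, ball_medium, ball_small, flat_punch, needle_driver, tin, ring_blank from where it was at the start of the episode below 0.004 m and linear speed of each of disc, square, oblong, ball_large, ball_medium, ball_small, flat_punch, needle_driver, tin, ring_blank below 0.02 m/s); the robot touches nothing.
It fails at once if the robot touched the bench or a thing on it (contact force between any of the fingers, the arm and anything else above 0.3 N).
It fails at once if something on the bench was pushed, knocked or lifted out of its place (more than 6 mm) (distance of any of disc, square, oblong, ball_large, ball_medium, ball_small, flat_punch, needle_driver, tin, ring_blank from where it was at the start of the episode above 0.006 m).
It fails at once if the tool point came down on another blank, hollow or punch (within 11 mm of its centre seen from above and less than 60 mm above it) ((horizontal distance between the grasp point and square below 0.011 m and z of the grasp point in the frame of square below 0.063 m) or (horizontal distance between the grasp point and oblong below 0.011 m and z of the grasp point in the frame of oblong below 0.063 m) or (horizontal distance between the grasp point and hollow_b below 0.011 m and z of the grasp point in the frame of hollow_b below 0.06 m) or (horizontal distance between the grasp point and hollow_c below 0.011 m and z of the grasp point in the frame of hollow_c below 0.06 m) or (horizontal distance between the grasp point and hollow_d below 0.011 m and z of the grasp point in the frame of hollow_d below 0.06 m) or (horizontal distance between the grasp point and ball_medium below 0.011 m and z of the grasp point in the frame of ball_medium below 0.134 m) or (horizontal distance between the grasp point and ball_small below 0.011 m and z of the grasp point in the frame of ball_small below 0.134 m) or (horizontal distance between the grasp point and flat_punch below 0.011 m and z of the grasp point in the frame of flat_punch below 0.134 m)).
It also fails if it takes over 48 s, if anything falls off the work surface, if the arm or the gripper's body presses on something with over 40 N, if the wrist force passes 120 N, or if a joint passes its speed limit or range.

## Robot

A 6-joint arm with a two-finger parallel gripper is mounted at the origin on the work surface. World frame = base frame: x ahead of the robot, y to its left, z up, the work surface at z = 0. Lengths are in m, angles in rad, forces in N, time in s.
With the tool pointing down it reaches from about 0.3 to 0.875 m from the base axis. Payload 6.4 kg.
Tool frame: the origin (TCP) lies between the finger pads, 19 mm behind the fingertips; this is the grasp point; z points along the fingers, y is the line along which they close (so a half turn about z gives the same grasp; the last joint's range is limited). The gripper opens to 85 mm and grips with 20 to 120 N. Pads are 22 mm wide; open, the fingers measure 114 mm over their backs; the gripper's body (76 mm by 85 mm) begins 54 mm behind the grasp point. The pads swing forward as they close: fully open they stand 13 mm farther back than shut.
Start: joints at [-1.348, 0.181, 1.607, -0, 1.354, -0.206], TCP at [0.239, -0.523, 0.25] pointing down, gripper open.
Joint ranges: [-2.99, 2.99], [-0.89, 2.07], [0.3, 2.58], [-1.14, 4.28], [0, 2.63], [-3.12, 3.12]. Speed limits (rad/s): [2.57, 2.57, 3.01, 3.14, 3.14, 3.14].

## Interface

Orientations are given as a unit quaternion [w, x, y, z].
In Python, from bench import ctrl gives the robot as it stands.
- The arm moves only by the tool servo_tool, never from a script. Its argument "series" is text: rows parted by semicolons, each of 7 numbers parted by spaces: the gripper command: -1 is fully open, 1 is shut, values between are in proportion, then the shift along the tool's x, y, z in m, then the turn, a rotation vector about the tool's x, y, z in degrees. A call has 1 to 12 rows; each row is the pose to reach, as a shift and turn from the pose commanded when the call began, along the tool's axes at that moment; what a row does not reach only later rows make up. A row lasts 1/12 s, in which the tool goes at most 41.7 mm and 7.16 degrees, less where a joint would pass 70% of its speed; a pose out of reach is approached as far as the arm can. A call with a gripper value outside its range is refused whole. The fingers move at their own pace and stop on an object; the grip force is fixed at half the most. Time passes only in rows, so rows that repeat a pose let the fingers close. It gives the time, the measured TCP pose, the force, the opening and the grip force at its end, in the units of the state.
- ctrl.get_obs(): the state, without advancing time (a new reading comes with each control period).
- ctrl.camera(name): name is "scene" or "top" or "wrist"; returns a dict with "img" (480x640x3 uint8, red, green, blue), "z_map" (480x640 float32, m along the optical axis (not along the pixel's ray), 0 where there is no reading), "fovy" (degrees; the focal length in pixels is half the picture's height over the tangent of half this angle, whatever the lens; pixels are square), "cx", "cy" (the principal point, pixels), "k1" (the pictures are not rectified: a ray, as slopes to the right and down, at radius r is drawn at 1 + k1 r^2 times it, then the intrinsics apply), "extrinsics" (4x4, takes a point from camera to world coordinates); the wrist camera has in their place "T_tool_cam" (4x4, takes a point from camera to tool coordinates, whose origin is the TCP and whose axes are the flange's). Camera axes: x right, y down, z forward; pixel columns grow to the right and rows downward; lengths in m; the calibration is good to about 2 mm. A picture is of the moment at which its call begins: read the wrist's pose just before it.
- ctrl.hand_in(): hands the job in; it is judged then, once.
The state is a dict: "time_s": time; "q": joint angles; "dq": joint speeds; "joint_efforts": joint torques, N m; "eef_pos": TCP position; "eef_rot": TCP orientation; "wrist_force": force on the tool from outside, world axes, zero at the start; "torque": the same for the moment, N m; "opening": opening from 0.0 (shut) to 1.0 (fully open); "grasp_force": force on a finger pad.
Only numpy, scipy, OpenCV 4.12 (cv2) and the standard library are available. Lean on these libraries where they do the work, as an engineer would, in place of code of your own. Each camera call takes 0.05 s, during which the arm holds its last target. There are 200 camera calls.

## Working session

There is one attempt and no reset: what is moved stays moved. The work goes in short steps, Python scripts to look and compute and a tool call to move; the robot and the scene stay as the last step left them, time stands still between calls to the robot, and variables do not carry over. Pictures are saved under pics/ and viewed, at most 10 in all, crops included, and the job is handed in when it is done.

Besides the shell and the picture viewer there is one more tool, called after ">>>" as name(argument=value, ...) on one line, values as JSON. servo_tool: Moves the arm, as the interface text tells. Its arguments: {"type":"object","properties":{"series":{"type":"string"}},"required":["series"]}

```bash
mkdir -p pics; cat > h.py <<'E'
import numpy as np, cv2
from bench import ctrl
def save(n,f):
    c=ctrl.camera(n); cv2.imwrite(f'pics/{f}.png',c['img'][:,:,::-1]); np.save(f'pics/{f}.npy',c,allow_pickle=True); return c
def load(f): return np.load(f'pics/{f}.npy',allow_pickle=True).item()
def ray(c,u,v):
    f=240/np.tan(np.radians(c['fovy'])/2)
    K=np.array([[f,0,c['cx']],[0,f,c['cy']],[0,0,1.]])
    p=cv2.undistortPoints(np.array([[[u,v]]],float),K,np.array([c['k1'],0,0,0.]))[0,0]
    return np.array([p[0],p[1],1])
def onplane(c,u,v,z,E=None):
    E=c['extrinsics'] if E is None else E
    d=E[:3,:3]@ray(c,u,v); o=E[:3,3]
    return o+d*(z-o[2])/d[2]
E
python3 - <<'E'
from h import *
for n in('top','scene'):
    c=save(n,n+'0'); print(n,c['fovy'],c['k1'],c['extrinsics'].round(3).tolist())
o=ctrl.get_obs();print(o['time_s'],o['eef_pos'],o['eef_rot'])
E
```

```text
top 44.12722903756199 0.050853981915336265 [[-0.023, -0.988, 0.154, 0.412], [-1.0, 0.023, -0.006, -0.002], [0.002, -0.154, -0.988, 1.102], [0.0, 0.0, 0.0, 1.0]]
scene 55.54794361341003 0.01697131687107051 [[-0.744, 0.488, -0.456, 0.986], [0.668, 0.541, -0.51, 0.464], [-0.002, -0.685, -0.729, 0.766], [0.0, 0.0, 0.0, 1.0]]
0.1 [ 0.23898919 -0.52248628  0.24915756] [-7.82898448e-04  9.77101856e-01  2.12770649e-01 -1.47538409e-05]
```

View pics/top0.png

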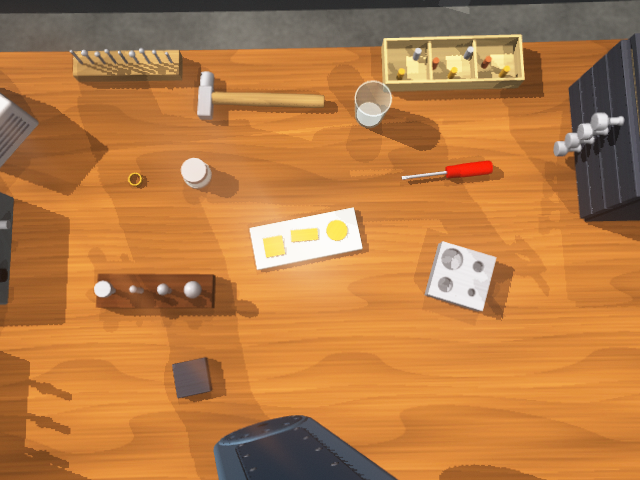

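View pics/scene0.png

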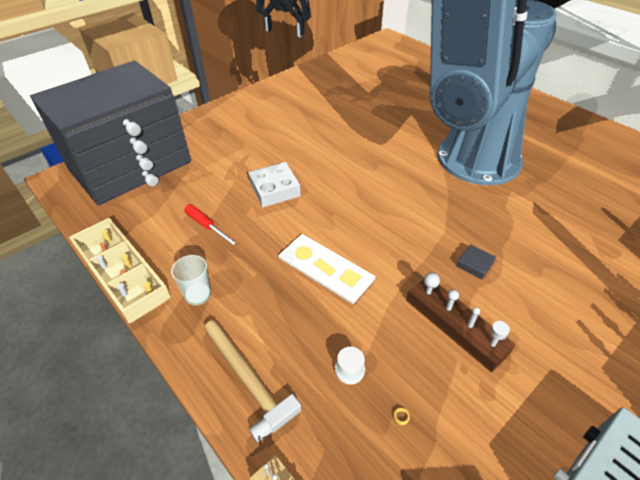

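The top view shows the disc at (337,230), the widest hollow at about (452,258), and the punch heads at (103/136/163/193, 289). The likely large ball is at (193,289), with the flat head at (103,289). I'll zoom in to check and measure.

```bash
python3 - <<'E'
from h import *
t=load('top0'); s=load('scene0')
a=cv2.resize(t['img'][260:320,85:225],None,fx=4,fy=4,interpolation=2); b=cv2.resize(s['img'][260:380,395:535],None,fx=4,fy=4,interpolation=2)[:, :560]
d=cv2.resize(t['img'][235:315,420:500],None,fx=3,fy=3,interpolation=2)
im=np.zeros((600,800,3),np.uint8); im[:240,:560]=a; im[:240,560:]=d; im[240:600,:420]=cv2.resize(b,(420,360)); cv2.imwrite('pics/z.png',im[:,:,::-1])
# disc
m=cv2.inRange(cv2.cvtColor(t['img'],cv2.COLOR_RGB2HSV),(22,150,120),(34,255,255)); m[:200]=0;m[280:]=0
for c in cv2.findContours(m,0,2)[0]:
    if cv2.contourArea(c)>100:
        (u,v),r=cv2.minEnclosingCircle(c); M=cv2.moments(c);u,v=M['m10']/M['m00'],M['m01']/M['m00']; print('brass',u,v,r,cv2.contourArea(c)/(np.pi*r*r),onplane(t,u,v,.015))
# block top
g=t['img'][235:315,420:500].astype(int)
for n,u,v,z in [('flat',103,289,.084),('p2',136,289,.08),('p3',163,289,.075),('p4',193,289,.069),('hol',452,258,.036)]:
    print(n,onplane(t,u,v,z))
f=240/np.tan(np.radians(t['fovy'])/2)
w=t['z_map'][275:305,90:210]; print(w.min(), t['z_map'][289,[103,136,163,193]])
E
```

```text
brass 336.43869047619046 230.07142857142858 9.962529182434082 0.8979847173551126 [ 0.58101073 -0.05307423  0.015     ]
flat [0.4779699  0.35028222 0.084     ]
p2 [0.47676409 0.29592658 0.08      ]
p3 [0.47589331 0.25134089 0.075     ]
p4 [0.47495841 0.20116852 0.069     ]
hol [ 0.5219975  -0.25890159  0.036     ]
0.0 [1.0174621 1.022548  1.0185262 1.0147138]
```

View pics/z.png

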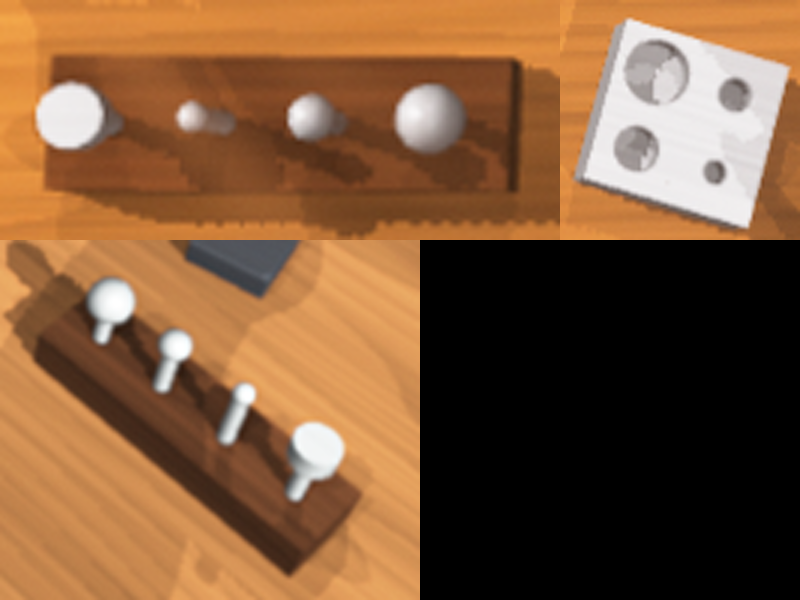

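The flat head at the far left and the largest ball at (192.5,289.5) are confirmed, and the widest hollow is at about (452,259). I'll move toward the disc at height 0.25 while shutting the fingers.

>>> servo_tool(series="1 0.01 -0.006 0 0 0 0;1 0.03 -0.017 0 0 0 0;1 0.055 -0.031 0 0 0 0;1 0.08 -0.045 0 0 0 0;1 0.11 -0.062 0 0 0 0;1 0.14 -0.079 0 0 0 0;1 0.17 -0.096 0 0 0 0;1 0.2 -0.113 0 0 0 0;1 0.225 -0.127 0 0 0 0;1 0.245 -0.138 0 0 0 0;1 0.255 -0.1435 0 0 0 0;1 0.255 -0.1435 0 0 0 0")

```text
time_s: 1.1
eef_pos: [0.4123, -0.2841, 0.2499]
eef_rot: [-0.0, 0.977, 0.214, 0.0]
wrist_force: [0.1, -0.2, 0.7]
opening: 0.001
grasp_force: 0.0
```

>>> servo_tool(series="1 0.01 -0.006 0 0 0 0;1 0.03 -0.017 0 0 0 0;1 0.055 -0.031 0 0 0 0;1 0.08 -0.045 0 0 0 0;1 0.11 -0.062 0 0 0 0;1 0.14 -0.079 0 0 0 0;1 0.17 -0.096 0 0 0 0;1 0.2 -0.113 0 0 0 0;1 0.225 -0.127 0 0 0 0;1 0.245 -0.138 0 0 0 0;1 0.251 -0.1415 0 0 0 0;1 0.251 -0.1415 0 0 0 0")

```text
time_s: 2.1
eef_pos: [0.5812, -0.0528, 0.2496]
eef_rot: [-0.0, 0.977, 0.213, -0.0]
wrist_force: [-0.3, -1.2, -0.1]
opening: -0.001
grasp_force: 0.0
```

```bash
python3 - <<'E'
from h import *
from scipy.spatial.transform import Rotation as Ro
s=load('scene0')
print('scene ball',onplane(s,432,280.7,.069),'hol',onplane(s,267.5,187.5,.036),'disc',onplane(s,304.5,253,.015))
o=ctrl.get_obs();c=save('wrist','w1')
q=o['eef_rot'];T=np.eye(4);T[:3,:3]=Ro.from_quat([q[1],q[2],q[3],q[0]]).as_matrix();T[:3,3]=o['eef_pos']
E=T@c['T_tool_cam'];print(o['time_s'],o['eef_pos'],q,o['opening'])
m=cv2.inRange(cv2.cvtColor(c['img'],cv2.COLOR_RGB2HSV),(22,150,120),(34,255,255))
for k in cv2.findContours(m,0,2)[0]:
    if cv2.contourArea(k)>300:
        (u,v),r=cv2.minEnclosingCircle(k);print(u,v,r,cv2.contourArea(k)/(np.pi*r*r),onplane(c,u,v,.015,E))
E
```

```text
scene ball [0.47404707 0.20747174 0.069     ] hol [ 0.52196765 -0.25231831  0.036     ] disc [ 0.58058217 -0.04585266  0.015     ]
2.1 [ 0.58122652 -0.05282065  0.2495746 ] [-1.10431172e-04  9.76983281e-01  2.13315712e-01 -2.53858304e-04] -0.0013636823937848894
```

View pics/w1.png

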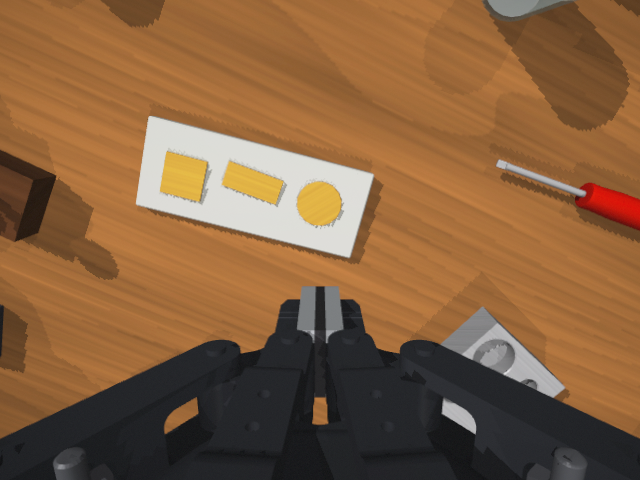

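The wrist view shows the disc at (319,204) and the widest hollow at about (494,356). The top and scene cameras disagree by about 6 mm in y, so I'll use the wrist view as a third opinion.

```bash
python3 - <<'E'
from h import *
from scipy.spatial.transform import Rotation as Ro
c=load('w1')
T=np.eye(4);T[:3,:3]=Ro.from_quat([.97698,.21332,-.00025,-.00011]).as_matrix();T[:3,3]=[.58123,-.05282,.24957]
E=T@c['T_tool_cam']; print(c['T_tool_cam'].round(3).tolist(),c['k1'])
print(onplane(c,319,204,.015,E),onplane(c,494,356,.036,E))
m=c['z_map'];r=ray(c,319,204)*m[204,319];print(E[:3,:3]@r+E[:3,3])
for n,u,v in [('top0',336.4,230),('top0',440,285),('scene0',304,253),('scene0',275,190),('top0',337,330),('scene0',330,330)]:
    k=load(n);d=k['z_map'][int(v),int(u)];print(n,k['extrinsics'][:3,:3]@(ray(k,u,v)*d)+k['extrinsics'][:3,3])
# same features in both: tin top, screwdriver handle (red)
for n in('top0','scene0'):
    k=load(n);h=cv2.inRange(cv2.cvtColor(k['img'],cv2.COLOR_RGB2HSV),(0,200,120),(5,255,255))
    ct=max(cv2.findContours(h,0,2)[0],key=cv2.contourArea);M=cv2.moments(ct);print(n,onplane(k,M['m10']/M['m00'],M['m01']/M['m00'],.012))
E
```

```text
[[0.002, -0.965, -0.261, 0.067], [1.0, 0.002, 0.0, -0.0], [-0.0, -0.261, 0.965, -0.123], [0.0, 0.0, 0.0, 1.0]] -0.022928412655386567
[ 0.58223822 -0.05169131  0.015     ] [ 0.52439895 -0.2560722   0.036     ]
[ 0.58218885 -0.05171336  0.01470326]
top0 [ 0.58142982 -0.05309191  0.01318189]
top0 [ 0.47505513 -0.23876782  0.01665957]
scene0 [ 0.58181693 -0.04604521  0.0157894 ]
scene0 [ 0.51392009 -0.23306276  0.03575341]
top0 [ 0.39803619 -0.04935724 -0.00171971]
scene0 [ 6.63090547e-01  1.25896765e-01 -3.29370733e-04]
top0 [ 0.69219363 -0.30727773  0.012     ]
scene0 [ 0.6901334  -0.30482046  0.012     ]
```

>>> servo_tool(series="1 0 0 0.01 0 0 0;1 0 0 0.025 0 0 0;1 0.001 -0.001 0.045 0 0 0;1 0.001 -0.001 0.07 0 0 0;1 0.001 -0.001 0.095 0 0 0;1 0.001 -0.001 0.12 0 0 0;1 0.001 -0.001 0.14 0 0 0;1 0.001 -0.001 0.157 0 0 0;1 0.001 -0.001 0.17 0 0 0;1 0.001 -0.001 0.18 0 0 0;1 0.001 -0.001 0.185 0 0 0;1 0.001 -0.001 0.185 0 0 0")

```text
time_s: 3.15
eef_pos: [0.5805, -0.0524, 0.064]
eef_rot: [-0.0, 0.977, 0.212, -0.001]
wrist_force: [-1.1, 0.4, -0.0]
opening: -0.002
grasp_force: 0.0
```

>>> servo_tool(series="1 0 0 0 0 0 0;1 0 0 0 0 0 0;1 0 0 0 0 0 0;1 0 0 0 0 0 0;1 0 0 0 0 0 0;1 0 0 0 0 0 0;1 0 0 0 0 0 0;1 0 0 0 0 0 0;1 0 0 0 0 0 0;1 0 0 0 0 0 0;1 0 0 0 0 0 0;1 0 0 0 0 0 0")

```text
time_s: 4.15
eef_pos: [0.5812, -0.052, 0.0649]
eef_rot: [-0.0, 0.977, 0.213, -0.0]
wrist_force: [-0.3, 0.5, -0.1]
opening: 0.001
grasp_force: 0.0
```

```bash
python3 - <<'E'
from h import *
c=save('wrist','w2');o=ctrl.get_obs();print(o['time_s'],o['eef_pos'],o['wrist_force'])
E
```

```text
4.2 [ 0.58127697 -0.05204683  0.06496345] [-0.29949115 -0.9228969  -0.19607829]
```

View pics/w2.png

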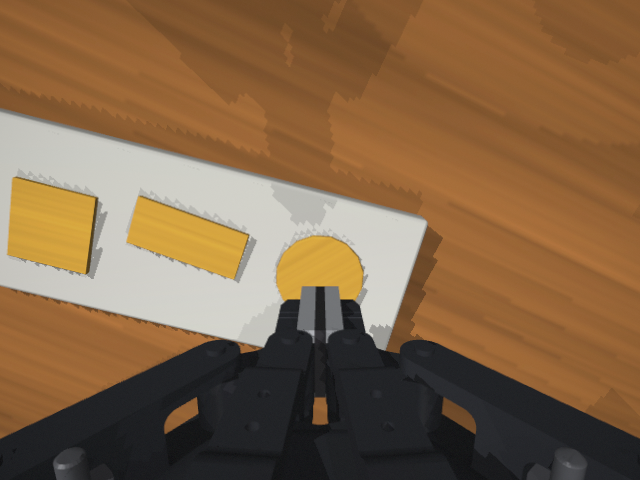

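The fingertips are over the disc, whose centre is at about (319,278) and lies in line with the pointing axis. Next I'll rise and move to the hollow.

>>> servo_tool(series="1 0 0 -0.005 0 0 0;1 0 0 -0.02 0 0 0;1 0 0 -0.04 0 0 0;1 0 0 -0.065 0 0 0;1 0 0 -0.09 0 0 0;1 0 0 -0.115 0 0 0;1 0 0 -0.14 0 0 0;1 0 0 -0.16 0 0 0;1 0 0 -0.175 0 0 0;1 0 0 -0.182 0 0 0;1 0 0 -0.185 0 0 0;1 0 0 -0.185 0 0 0")

```text
time_s: 5.2
eef_pos: [0.5814, -0.0521, 0.2503]
eef_rot: [0.0, 0.977, 0.213, 0.0]
wrist_force: [-0.1, 0.3, -0.9]
opening: -0.0
grasp_force: 0.0
```

>>> servo_tool(series="1 -0.005 0.006 0 0 0 0;1 -0.015 0.018 0 0 0 0;1 -0.03 0.035 0 0 0 0;1 -0.046 0.054 0 0 0 0;1 -0.064 0.075 0 0 0 0;1 -0.082 0.096 0 0 0 0;1 -0.1 0.117 0 0 0 0;1 -0.115 0.135 0 0 0 0;1 -0.127 0.149 0 0 0 0;1 -0.135 0.158 0 0 0 0;1 -0.138 0.162 0 0 0 0;1 -0.138 0.162 0 0 0 0")

```text
time_s: 6.2
eef_pos: [0.5225, -0.2575, 0.2491]
eef_rot: [-0.001, 0.977, 0.212, -0.0]
wrist_force: [0.5, -0.4, 0.1]
opening: -0.002
grasp_force: 0.0
```

```bash
cat >> h.py <<'E'
from scipy.spatial.transform import Rotation as Ro
def wrist(f):
    o=ctrl.get_obs();c=save('wrist',f);q=o['eef_rot'];T=np.eye(4)
    T[:3,:3]=Ro.from_quat([q[1],q[2],q[3],q[0]]).as_matrix();T[:3,3]=o['eef_pos'];c['extrinsics']=T@c['T_tool_cam']
    np.save(f'pics/{f}.npy',c,allow_pickle=True); print(o['time_s'],o['eef_pos']); return c
E
python3 -c "
from h import *
wrist('w3')"
```

```text
6.2 [ 0.5224828  -0.25749642  0.24906552]
```

View pics/w3.png

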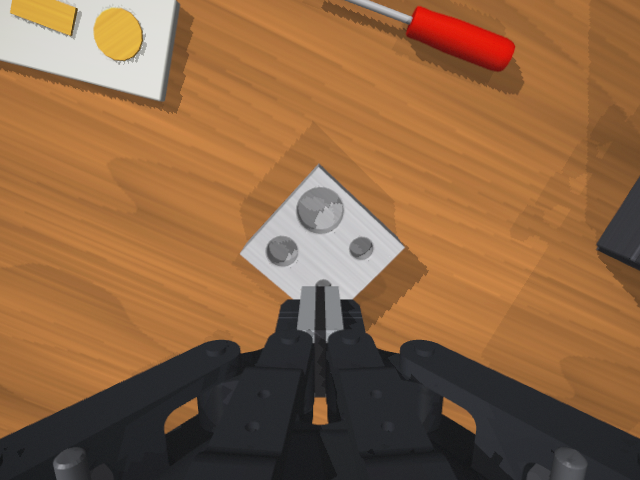

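The hollow's mouth is centred at about (320,210); the other hollows are at (282,251), (361,248) and (323,284).

```bash
python3 -c "
from h import *
c=load('w3');print(onplane(c,320,210,.036))"
```

```text
[ 0.5226912  -0.25745059  0.036     ]
```

>>> servo_tool(series="1 0 0 0.008 0 0 0;1 0 0 0.022 0 0 0;1 0 0 0.04 0 0 0;1 0 0 0.06 0 0 0;1 0 0 0.082 0 0 0;1 0 0 0.104 0 0 0;1 0 0 0.124 0 0 0;1 0 0 0.14 0 0 0;1 0 0 0.152 0 0 0;1 0 0 0.16 0 0 0;1 0 0 0.163 0 0 0;1 0 0 0.163 0 0 0")

```text
time_s: 7.25
eef_pos: [0.5231, -0.2562, 0.0865]
eef_rot: [-0.0, 0.977, 0.213, -0.0]
wrist_force: [-0.2, 0.2, -0.0]
opening: 0.0
grasp_force: 0.0
```

>>> servo_tool(series="1 0 0 0 0 0 0;1 0 0 0 0 0 0;1 0 0 0 0 0 0;1 0 0 0 0 0 0;1 0 0 0 0 0 0;1 0 0 0 0 0 0;1 0 0 0 0 0 0;1 0 0 0 0 0 0;1 0 0 0 0 0 0;1 0 0 0 0 0 0;1 0 0 0 0 0 0;1 0 0 0 0 0 0")

```text
time_s: 8.25
eef_pos: [0.5231, -0.2567, 0.0869]
eef_rot: [-0.0, 0.977, 0.213, -0.0]
wrist_force: [0.5, 0.6, -0.2]
opening: 0.0
grasp_force: 0.0
```

>>> servo_tool(series="1 0 0 0 0 0 0;1 0 0 -0.015 0 0 0;1 0 0 -0.035 0 0 0;1 0 0 -0.055 0 0 0;1 0 0 -0.08 0 0 0;1 0 0 -0.105 0 0 0;1 0 0 -0.13 0 0 0;1 0 0 -0.15 0 0 0;1 0 0 -0.165 0 0 0;1 0 0 -0.175 0 0 0;1 0 0 -0.18 0 0 0;1 0 0 -0.18 0 0 0")

```text
time_s: 9.25
eef_pos: [0.5234, -0.257, 0.2679]
eef_rot: [0.001, 0.977, 0.213, 0.001]
wrist_force: [0.2, 0.1, -0.4]
opening: -0.001
grasp_force: 0.0
```

>>> servo_tool(series="1 0.003 -0.009 0 0 0 0;1 0.009 -0.027 0 0 0 0;1 0.017 -0.05 0 0 0 0;1 0.026 -0.077 0 0 0 0;1 0.035 -0.104 0 0 0 0;1 0.044 -0.131 0 0 0 0;1 0.053 -0.158 0 0 0 0;1 0.062 -0.184 0 0 0 0;1 0.068 -0.202 0 0 0 0;1 0.072 -0.214 0 0 0 0;1 0.0735 -0.219 0 0 0 0;1 0.0735 -0.219 0 0 0 0")

```text
time_s: 10.25
eef_pos: [0.4983, -0.0256, 0.2665]
eef_rot: [-0.0, 0.977, 0.214, -0.0]
wrist_force: [0.1, -0.5, -0.7]
opening: 0.004
grasp_force: 0.0
```

>>> servo_tool(series="1 0.003 -0.009 0 0 0 0;1 0.009 -0.027 0 0 0 0;1 0.017 -0.05 0 0 0 0;1 0.026 -0.077 0 0 0 0;1 0.035 -0.104 0 0 0 0;1 0.044 -0.131 0 0 0 0;1 0.053 -0.158 0 0 0 0;1 0.062 -0.184 0 0 0 0;1 0.068 -0.202 0 0 0 0;1 0.072 -0.214 0 0 0 0;1 0.0735 -0.219 0 0 0 0;1 0.0735 -0.219 0 0 0 0")

```text
time_s: 11.25
eef_pos: [0.4747, 0.2031, 0.2668]
eef_rot: [-0.0, 0.977, 0.213, -0.0]
wrist_force: [0.2, -0.1, -0.4]
opening: -0.0
grasp_force: 0.0
```

```bash
python3 -c "
from h import *
wrist('w4')"
```

```text
11.25 [0.47469027 0.2031313  0.26675944]
```

View pics/w4.png

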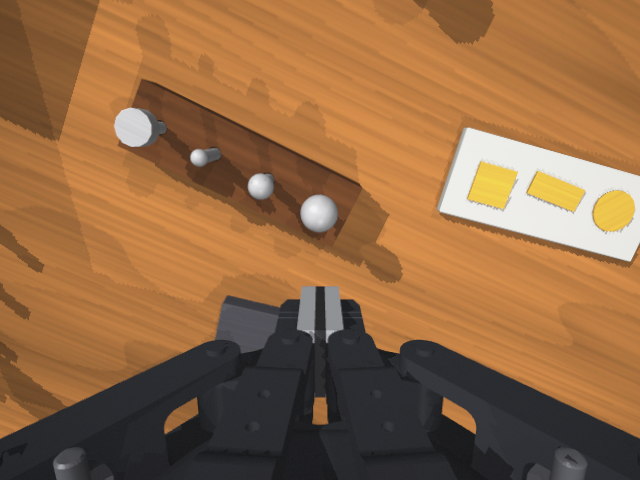

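The large ball is at (319,214). The medium ball, small ball and flat head are at (261,186), (200,157) and (135,127).

```bash
python3 -c "
from h import *
c=load('w4');print(onplane(c,319,214,.069))"
```

```text
[0.47454975 0.20360732 0.069     ]
```

>>> servo_tool(series="1 0 0 0.006 0 0 0;1 0 0 0.018 0 0 0;1 0 0 0.034 0 0 0;1 0 0 0.052 0 0 0;1 0 0 0.07 0 0 0;1 0 0 0.087 0 0 0;1 0 0 0.102 0 0 0;1 0 0 0.114 0 0 0;1 0 0 0.123 0 0 0;1 0 0 0.129 0 0 0;1 0 0 0.131 0 0 0;1 0 0 0.131 0 0 0")

```text
time_s: 12.3
eef_pos: [0.4745, 0.2024, 0.1355]
eef_rot: [-0.0, 0.977, 0.212, -0.0]
wrist_force: [-0.5, -0.4, 0.4]
opening: -0.001
grasp_force: 0.0
```

>>> servo_tool(series="1 0 0 0 0 0 0;1 0 0 0 0 0 0;1 0 0 0 0 0 0;1 0 0 0 0 0 0;1 0 0 0 0 0 0;1 0 0 0 0 0 0;1 0 0 0 0 0 0;1 0 0 0 0 0 0;1 0 0 0 0 0 0;1 0 0 0 0 0 0;1 0 0 0 0 0 0;1 0 0 0 0 0 0")

```text
time_s: 13.3
eef_pos: [0.4747, 0.2027, 0.136]
eef_rot: [-0.0, 0.977, 0.213, 0.0]
wrist_force: [-1.4, -0.4, -1.0]
opening: -0.001
grasp_force: 0.0
```

>>> servo_tool(series="1 0 0 0 0 0 0;1 0 0 0 0 0 0;1 0 0 0 0 0 0;1 0 0 0 0 0 0")

```text
time_s: 13.63
eef_pos: [0.4747, 0.2027, 0.136]
eef_rot: [-0.0, 0.977, 0.213, -0.0]
wrist_force: [0.6, 0.4, 0.7]
opening: 0.002
grasp_force: 0.0
```

```bash
python3 -c "
from h import *
print(ctrl.get_obs()['eef_pos']);print(ctrl.hand_in())"
```

```text
[0.47470697 0.20270301 0.13598578]
the job is handed in; nothing more can be done
None
```

The arm pointed at the round blank, the widest hollow and the largest-ball punch in that order, holding at least a second over each with no sign of contact, and I handed the job in still pointing at the punch (no verdict was returned).

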